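# Tap the sealing plugs home on a valve body

## Task

Seal the valve body's oil ports: with a fingertip, gently push the red plug down until its flange rests on its boss, then the yellow plug, then the blue one, each fully home before you push the next. Leave the green plug standing proud as the vent. Only push, do not pull or lift any plug, do not lean hard on plugs or casting, and leave the loose parts and tools where they are.

Things in the scene. Friction and masses are not known exactly. Their poses are not given: they have to be found in the camera images.
- casting: grey valve-body casting lying flat and bolted to the bench: flange 200 mm (x) by 230 mm (y), 12 mm thick, with a 176 x 206 mm block on it, flat top 45 mm above the bench. Four pale aluminium bosses 32 mm across rise to 55 mm; in the casting's frame they stand at (-55,-60), (-50,64), (58,54), (50,-66) mm and carry the four plugs. Origin: centre of the underside; z up.
- plug_red_top (a point): red round plastic sealing plug on one of the casting's four bosses; which boss is drawn afresh each time. A flange 32 mm across and 4 mm thick, a 16 mm stem below it, and on it a springy push button 26 mm across and 12 mm high with a flat top. This point is the centre of the button's top face, z up. The button gives 0.5 mm per newton (at most 8 mm) into the flange and springs back when let go.
- plug_red (a joint): how far the red plug (flange and stem) is pushed down, m: 0 = flange's underside 14 mm above its boss (button top 85 mm above the bench); 0.014 = flange resting on its boss, a hard stop (button top 71 mm above the bench when not pressed). Starts at 0 to 0.003. Slides straight down against about 2.5 N of friction and stays where it is left; it can also be pulled up.
- plug_yellow_top (a point): yellow round plastic sealing plug on one of the casting's four bosses; which boss is drawn afresh each time. A flange 32 mm across and 4 mm thick, a 16 mm stem below it, and on it a springy push button 26 mm across and 12 mm high with a flat top. This point is the centre of the button's top face, z up. The button gives 0.5 mm per newton (at most 8 mm) into the flange and springs back when let go.
- plug_yellow (a joint): how far the yellow plug (flange and stem) is pushed down, m: 0 = flange's underside 14 mm above its boss (button top 85 mm above the bench); 0.014 = flange resting on its boss, a hard stop (button top 71 mm above the bench when not pressed). Starts at 0 to 0.003. Slides straight down against about 2.5 N of friction and stays where it is left; it can also be pulled up.
- plug_blue_top (a point): blue round plastic sealing plug on one of the casting's four bosses; which boss is drawn afresh each time. A flange 32 mm across and 4 mm thick, a 16 mm stem below it, and on it a springy push button 26 mm across and 12 mm high with a flat top. This point is the centre of the button's top face, z up. The button gives 0.5 mm per newton (at most 8 mm) into the flange and springs back when let go.
- plug_blue (a joint): how far the blue plug (flange and stem) is pushed down, m: 0 = flange's underside 14 mm above its boss (button top 85 mm above the bench); 0.014 = flange resting on its boss, a hard stop (button top 71 mm above the bench when not pressed). Starts at 0 to 0.003. Slides straight down against about 2.5 N of friction and stays where it is left; it can also be pulled up.
- plug_green_top (a point): green round plastic sealing plug on one of the casting's four bosses; which boss is drawn afresh each time. A flange 32 mm across and 4 mm thick, a 16 mm stem below it, and on it a springy push button 26 mm across and 12 mm high with a flat top. This point is the centre of the button's top face, z up. The button gives 0.5 mm per newton (at most 8 mm) into the flange and springs back when let go.
- plug_green (a joint): how far the green plug (flange and stem) is pushed down, m: 0 = flange's underside 14 mm above its boss (button top 85 mm above the bench); 0.014 = flange resting on its boss, a hard stop (button top 71 mm above the bench when not pressed). Starts at 0 to 0.003. Slides straight down against about 2.5 N of friction and stays where it is left; it can also be pulled up.
- spool: loose bright steel valve spool, 22 mm across, 40 mm tall, standing upright near the middle of the casting's top. Origin: centre of its underside. Bystander.
- bearing: loose dark steel bearing ring, 32 mm across, 16 mm bore, 11 mm high, lying on the casting's top towards the casting's +y edge. Origin: centre of its underside. Bystander.
- drum: dark steel splined clutch drum, open on top, 106 mm across, 70 mm high, standing on the bench to the left. Origin: centre of its underside. Bystander.
- driver: screwdriver with an orange handle, lying on the bench along its x axis, handle to -x. Origin: at bench height under it. Bystander.
- spanner: steel spanner lying on the bench along its x axis. Origin: at bench height under it. Bystander.
- oil: black oil bottle with a yellow label and red cap, 60 mm across, 160 mm tall, standing on the bench to the right. Origin: centre of its underside. Bystander.
- dish: steel parts dish, 110 mm across, 30 mm high, on the bench beyond the casting on the left. Origin: centre of its underside. Bystander.

How it is judged:
By the outcome, as a careful person would: the job done as asked, in the order asked, and still so for the second after the job is handed in, with the robot touching nothing.
It also fails if it takes over 43 s, if anything falls off the work surface, if the arm or the gripper's body presses on something with over 40 N, if the wrist force passes 120 N, or if a joint passes its speed limit or range.

## Robot

A 6-joint arm with a two-finger parallel gripper is mounted at the origin on the work surface. World frame = base frame: x ahead of the robot, y to its left, z up, the work surface at z = 0. Lengths are in m, angles in rad, forces in N, time in s.
With the tool pointing down it reaches from about 0.375 to 0.975 m from the base axis. Payload 3.8 kg.
Tool frame: the origin (TCP) lies midway between the tips of the shut fingers; the grasp point (between the pads) lies 19 mm behind it; z points along the fingers, y is the line along which they close (so a half turn about z gives the same grasp; the last joint's range is limited). The gripper opens to 88 mm and grips with 3 to 60 N. Pads are 18 mm wide; open, the fingers measure 123 mm over their backs; the gripper's body (75 mm by 187 mm) begins 45 mm behind the grasp point.
Start: joints at [1.178, 0.264, 1.604, -0, 1.274, -0.037], TCP at [0.235, 0.633, 0.239] pointing down, gripper open.
Joint ranges: [-2.63, 2.63], [-0.94, 2.18], [0.31, 2.57], [-1.31, 4.45], [0, 2.66], [-2.55, 2.55]. Speed limits (rad/s): [2.57, 2.57, 3.14, 3.14, 3.14, 3.14].

## Interface

Orientations are given as a rotation vector (axis times angle).
In Python, from cell import manip, inverse_kinematics, cams, order gives the robot as it stands. Calls block until the motion is done:
- manip.move_pose(position, orientation): joint-space move of the TCP to a pose.
- manip.move_linear(position, rate=0.15, rot=None): straight line of the TCP; rot=None keeps the orientation; rate is the mean speed in m/s.
- manip.set_joints(angles): joint-space move.
- manip.set_gripper(opening, force=None): finger opening in m; force is the grip in N (None keeps the last); returns when the fingers have stopped.
- manip.dwell(seconds).
- inverse_kinematics(position, orientation): joint angles nearest the present ones, or None.
- manip.state(): the state.
- cams.capture(name): name is "side" or "top"; returns a dict with "image" (400x640x3 uint8, blue, green, red), "z_map" (400x640 float32, m along the optical axis (not along the pixel's ray), 0 where there is no reading), "intrinsics" (3x3 intrinsics, pixels), "position" and "orientation" of the camera in the world. Camera axes: x right, y down, z forward; pixel columns grow to the right and rows downward; lengths in m; the calibration is good to about 2 mm. A picture is of the moment at which its call begins.
A pose or a line that the arm cannot do raises manip.IKError and nothing moves.
- order.close_job(): hands the job in; it is judged then, once.
The state is a dict: "clock": time; "joint_pos": joint angles; "joint_velocities": joint speeds; "tau": joint torques, N m; "tool_pos": TCP position; "tcp_rot": TCP orientation; "contact_force": force on the tool from outside, world axes, zero at the start; "moment": the same for the moment, N m; "gripper_width": finger opening in m; "grasp_force": force on a finger pad.
Only numpy, scipy, OpenCV 4.12 (cv2) and the standard library are available. Lean on these libraries where they do the work, as an engineer would, in place of code of your own. Each camera call takes 0.05 s, during which the arm holds its last target. There are 200 camera calls.

## Working session

There is one attempt and no reset: what is moved stays moved. The work goes in short steps, each a Python script; the robot and the scene stay as the last script left them, time stands still between calls to the robot, and variables do not carry over. Pictures are saved under pics/ and viewed, at most 10 in all, crops included, and the job is handed in when it is done.

```bash
mkdir -p pics; ls; python3 - <<'E'
from cell import manip,cams
import cv2,numpy as np
for n in("top","side"):
    c=cams.capture(n); cv2.imwrite(f"pics/{n}0.png",c["image"]); np.savez(f"{n}0.npz",**c)
    print(n,c["position"],c["orientation"],c["intrinsics"].tolist())
s=manip.state(); print(s)
E
```

```text
pics
top [ 0.33305315 -0.04805679  1.29716851] [-2.17164159  2.14486207 -0.17323874] [[411.0849698725267, 0.0, 326.4352347413719], [0.0, 411.0849698725267, 196.30108714151416], [0.0, 0.0, 1.0]]
side [0.00125917 0.55298823 0.62903453] [-0.88345473  2.37448484 -1.26098456] [[365.9387905736426, 0.0, 315.9145553426979], [0.0, 365.9387905736426, 198.69223988404406], [0.0, 0.0, 1.0]]
{'clock': 0.1, 'joint_pos': array([ 1.17809912e+00,  2.64656926e-01,  1.60521641e+00, -2.39001224e-05,
        1.27370105e+00, -3.68842452e-02]), 'joint_velocities': array([-1.12284602e-03, -7.24686954e-04, -2.89727593e-03,  5.02167065e-05,
        5.77573444e-04, -1.38764189e-04]), 'tau': array([ 2.17238139e-04, -5.03619361e+01, -3.58070004e+01,  7.31565314e-02,
        2.33328837e-02, -1.81234100e-05]), 'tool_pos': array([0.23489441, 0.63213509, 0.23753794]), 'tcp_rot': array([-5.55884132e-01, -3.09161356e+00,  3.04861544e-03]), 'contact_force': array([-0.37778524,  1.1036416 ,  0.94056686]), 'moment': array([0.00432411, 0.02073406, 0.03308169]), 'grasp_force': 0.0, 'gripper_width': 0.08810077720288252}
```

View pics/top0.png

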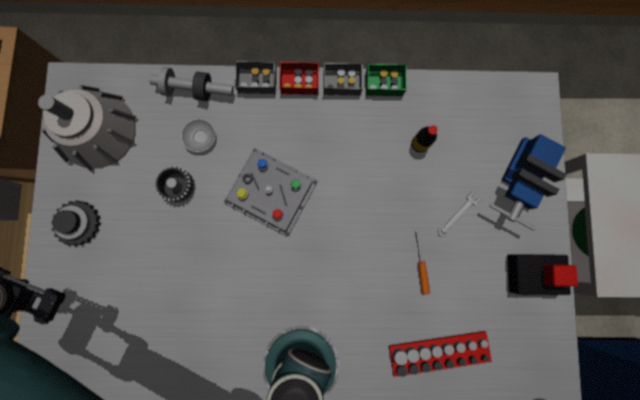

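View pics/side0.png

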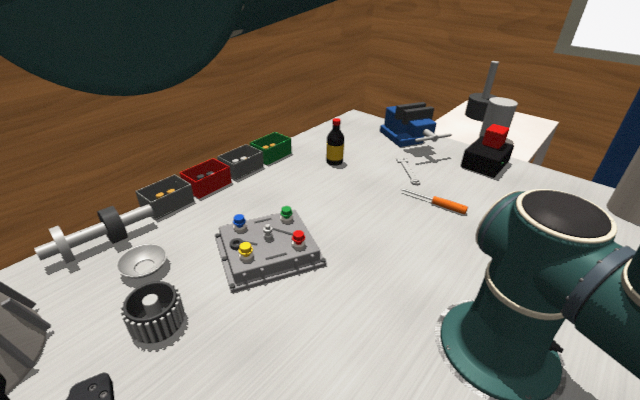

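The top view shows the plugs at about: blue (262,164), green (295,185), red (277,214) and yellow (242,194). The spool is near (268,190) and the bearing near (248,178). I'll measure them by colour blobs in both cameras.

```bash
cat > loc.py <<'E'
import cv2,numpy as np,itertools
from scipy.spatial.transform import Rotation as R
SEED={"top":dict(red=(277,214),yellow=(242,194),blue=(262,164),green=(295,185)),
 "side":dict(red=(298,237),yellow=(246,249),blue=(239,220),green=(286,212))}
HUE=dict(red=0,yellow=28,blue=112,green=65)
B=np.array([(-55,-60),(-50,64),(58,54),(50,-66)])/1000
def ray(c,u,v):
    d=np.linalg.solve(c["intrinsics"],[u,v,1]); return R.from_rotvec(c["orientation"]).as_matrix()@d
def mask(c,n,k,r=12):
    hsv=cv2.cvtColor(c["image"],cv2.COLOR_BGR2HSV).astype(int)
    dh=np.abs((hsv[...,0]-HUE[k]+90)%180-90)
    m=(dh<14)&(hsv[...,1]>110)&(hsv[...,2]>50)
    u,v=SEED[n][k]; w=np.zeros_like(m); w[v-r:v+r+1,u-r:u+r+1]=1
    return m&w
def plane(c,u,v,z):
    d=ray(c,u,v); return c["position"]+d*(z-c["position"][2])/d[2]
def pts(c,n,k):
    v,u=np.nonzero(mask(c,n,k)); zz=c["z_map"][v,u]
    P=np.array([c["position"]+ray(c,a,b)*z for a,b,z in zip(u,v,zz)])
    return u,v,P
E
cat > m.py <<'E'
from loc import *
C={n:dict(np.load(n+"0.npz")) for n in SEED}
for n,c in C.items():
    Q={}
    for k in HUE:
        u,v,P=pts(c,n,k); 
        top=P[:,2]>np.percentile(P[:,2],90)-.004
        Q[k]=plane(c,u.mean(),v.mean(),.078)[:2] if n=="top" else P[top].mean(0)[:2]
        print(n,k,len(u),u.mean().round(1),v.mean().round(1),"plane",plane(c,u.mean(),v.mean(),.078).round(4)[:2],"depth top mean",P[top].mean(0).round(4),"zmax",P[:,2].max().round(4))
    X=np.array(list(Q.values())); best=None
    for p in itertools.permutations(range(4)):
        b=B[list(p)]; b0=b-b.mean(0); x0=X-X.mean(0)
        a=np.arctan2((b0[:,0]*x0[:,1]-b0[:,1]*x0[:,0]).sum(),(b0*x0).sum())
        M=np.array([[np.cos(a),-np.sin(a)],[np.sin(a),np.cos(a)]]); t=X.mean(0)-M@b.mean(0)
        e=np.linalg.norm(b@M.T+t-X,axis=1)
        if best is None or e.max()<best[0]: best=(e.max(),p,a,t,b@M.T+t)
    print(n,"fit err",best[0],"bosses",dict(zip(HUE,best[1])),"yaw",best[2],"origin",best[3]); print(best[4].round(4))
for n,(u0,v0,s) in dict(top=(220,145,6),side=(210,195,6)).items():
    cv2.imwrite(f"pics/{n}_crop.png",cv2.resize(C[n]["image"][v0:v0+95,u0:u0+125],None,fx=s,fy=s,interpolation=cv2.INTER_CUBIC))
E
python3 m.py
```

```text
top red 86 277.1 213.9 plane [0.4499 0.0738] depth top mean [0.4484 0.0713 0.1111] zmax 1.2972
top yellow 82 241.5 193.3 plane [0.5103 0.1817] depth top mean [0.5121 0.1827 0.0829] zmax 0.0885
top blue 71 261.9 163.5 plane [0.6021 0.124 ] depth top mean [0.6031 0.1238 0.0833] zmax 0.0874
top green 58 295.4 184.2 plane [0.5402 0.0216] depth top mean [0.541  0.0216 0.0829] zmax 0.0881
top fit err 0.0007638581915934218 bosses {'red': 0, 'yellow': 1, 'blue': 2, 'green': 3} yaw -0.4711710791740671 origin [0.5258468 0.1024086]
[[0.4496 0.0739]
 [0.5103 0.1821]
 [0.602  0.1242]
 [0.5404 0.0209]]
side red 147 298.1 236.6 plane [0.4477 0.0798] depth top mean [0.4376 0.0915 0.1005] zmax 0.629
side yellow 168 245.0 248.6 plane [0.5082 0.1875] depth top mean [0.5111 0.1858 0.0842] zmax 0.0871
side blue 116 238.8 220.1 plane [0.5987 0.1298] depth top mean [0.6018 0.1274 0.0843] zmax 0.0859
side green 98 286.1 211.7 plane [0.5364 0.0283] depth top mean [0.5156 0.0489 0.1078] zmax 0.629
side fit err 0.01709558764146534 bosses {'red': 0, 'yellow': 1, 'blue': 2, 'green': 3} yaw -0.5959932242946276 origin [0.51701974 0.11546434]
[[0.4378 0.0967]
 [0.5116 0.1965]
 [0.5953 0.1276]
 [0.5214 0.0328]]
```

```bash
sleep 3; ls pics
```

```text
side0.png
side_crop.png
top0.png
top_crop.png
```

View pics/top_crop.png

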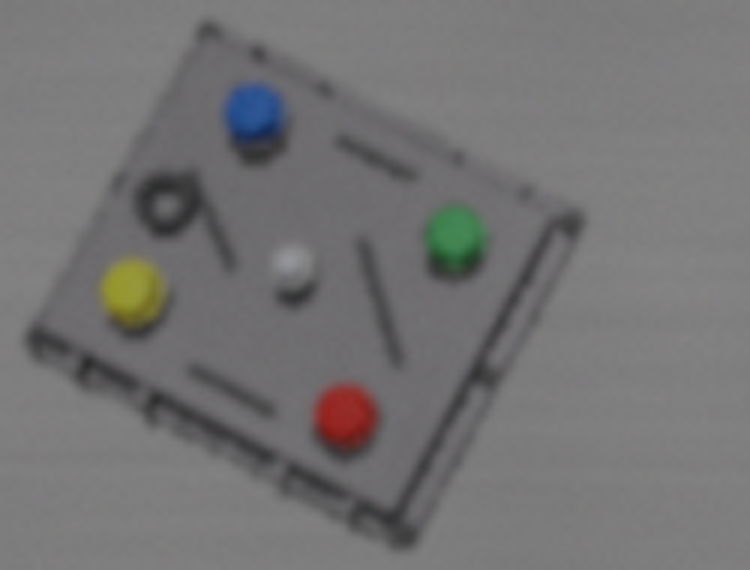

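View pics/side_crop.png

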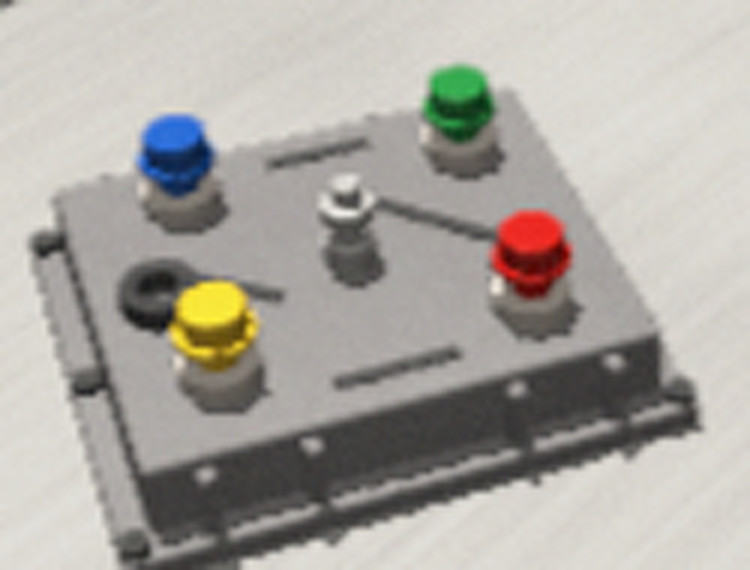

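The crops confirm the layout. The side view gives top-face centres at about red (298.3,233.3), yellow (245,245.5), blue (239,217.2) and green (286.5,208.7). The top-view fit matches the boss pattern to 0.8 mm. I'll combine both views and hover over red.

```bash
cat > go.py <<'E'
from loc import *
import json
from cell import manip,cams,inverse_kinematics
def rot(az):
    a=az+np.pi/2
    return (R.from_euler("z",a)*R.from_euler("x",np.pi)).as_rotvec()
def fz(n=5):
    f=[]
    for _ in range(n): manip.dwell(.02); f.append(manip.state()["contact_force"])
    return np.mean(f,0)
E
python3 - <<'E'
from go import *
c=dict(np.load("side0.npz")); S=dict(red=(298.3,233.3),yellow=(245,245.5),blue=(239,217.2),green=(286.5,208.7))
T=dict(zip(HUE,np.array([[.4496,.0739],[.5103,.1821],[.602,.1242],[.5404,.0209]])))
tgt={}
for k in S:
    s=plane(c,*S[k],.084)[:2]; tgt[k]=((s+T[k])/2).tolist(); print(k,"side",s.round(4),"diff",(s-T[k]).round(4))
json.dump(tgt,open("tgt.json","w"))
manip.set_gripper(0)
p=tgt["red"]; rv=rot(np.arctan2(p[1],p[0]))
print(inverse_kinematics([*p,.2],rv))
manip.move_pose([*p,.2],rv); manip.move_linear([*p,.105],rate=.1)
s=manip.state(); print(s["clock"],p,s["tool_pos"],s["tcp_rot"],rv,s["gripper_width"],fz())
c=cams.capture("side"); cv2.imwrite("pics/hover.png",cv2.resize(c["image"][150:290,190:350],None,fx=5,fy=4.28,interpolation=cv2.INTER_CUBIC)[:600])
E
```

```text
red side [0.4505 0.0759] diff [0.0009 0.002 ]
yellow side [0.5105 0.1848] diff [0.0002 0.0027]
blue side [0.6007 0.1266] diff [-0.0013  0.0024]
green side [0.5386 0.0243] diff [-0.0018  0.0034]
[ 1.10322802e-01 -1.30286535e-01  2.09611362e+00 -4.44089210e-16
  1.17576557e+00 -5.46064177e-02]
4.65 [0.45002617880539864, 0.07490286172779125] [0.45069043 0.07499572 0.10566723] [2.03027673e+00 2.39625800e+00 1.48066317e-03] [2.03090964e+00 2.39687514e+00 1.46766273e-16] 0.0009313591024825465 [0.21465813 0.03134304 0.49374334]
```

View pics/hover.png

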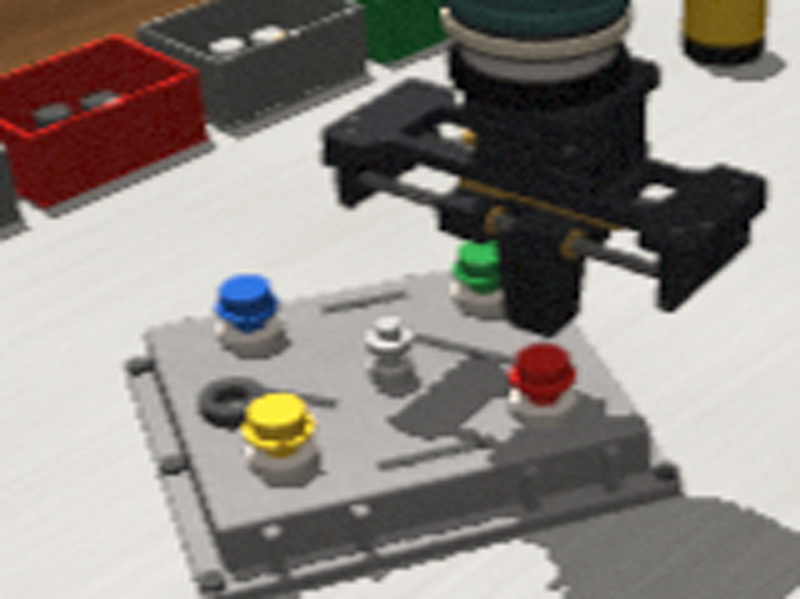

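The shut fingertips (543,325) sit directly over the red button (543,360). Now I'll push red, watching the force.

```bash
cat >> go.py <<'E'
def push(k):
    p=json.load(open("tgt.json"))[k]; rv=rot(np.arctan2(p[1],p[0]))
    cur=manip.state()["tool_pos"]
    if np.hypot(*(cur[:2]-p))>.01:
        manip.move_linear([*cur[:2],.13],rate=.1); manip.move_linear([*p,.13],rate=.15,rot=rv)
    manip.move_linear([*p,.095],rate=.08)
    b=fz(); z=.095; log=[]
    for z in list(np.arange(.088,.073,-.003))+list(np.arange(.073,.0645,-.0007)):
        manip.move_linear([*p,z],rate=.02); f=(fz(4)-b); a=manip.state()["tool_pos"]
        log.append((round(z*1e3,1),round(a[2]*1e3,2),*f.round(1)))
        if f[2]>6 and a[2]<.0705 or f[2]>10: break
    for l in log: print(*l)
    manip.move_linear([*p,.13],rate=.08)
    print(k,"clock",manip.state()["clock"])
E
python3 -c "
from go import *
push('red')"
```

```text
88.0 87.97 0.4 0.1 -0.3
85.0 84.92 0.3 0.2 -0.1
82.0 82.29 0.6 -0.2 1.8
79.0 79.1 1.1 0.1 1.5
76.0 75.95 1.5 0.3 1.4
73.0 72.88 0.9 -0.2 1.1
72.3 72.28 0.2 -0.1 2.1
71.6 71.55 0.4 -0.6 1.8
70.9 70.81 0.2 -0.3 2.6
70.2 70.19 0.3 -0.4 2.4
69.5 69.56 -0.3 -0.7 3.5
68.8 68.89 -1.3 -0.6 5.1
68.1 68.28 -1.9 -0.3 5.8
67.4 67.71 -2.4 -0.1 7.5
red clock 11.0083
```

The force held at about 2 N while red slid, then rose at about 2 N/mm below 69.6 mm. That's the hard stop, and 7.5 N left a margin. A quick check of red before I go on to yellow.

```bash
python3 -c "
from go import *
p=manip.state()['tool_pos']; manip.move_linear([.51,.185,.14],rate=.15)
c=cams.capture('side'); cv2.imwrite('pics/red.png',cv2.resize(c['image'][195:290,210:335],None,fx=6,fy=6,interpolation=cv2.INTER_CUBIC))
for k in HUE:
    u,v,P=pts(c,'side',k); z=P[:,2]; z=z[z<.095]; print(k,len(z),np.percentile(z,[50,85,95]).round(4) if len(z) else '')
"
```

```text
red 134 [0.068  0.0726 0.0732]
yellow 164 [0.0798 0.0844 0.0851]
blue 1 [0.0721 0.0721 0.0721]
green 98 [0.0791 0.0838 0.0844]
```

View pics/red.png

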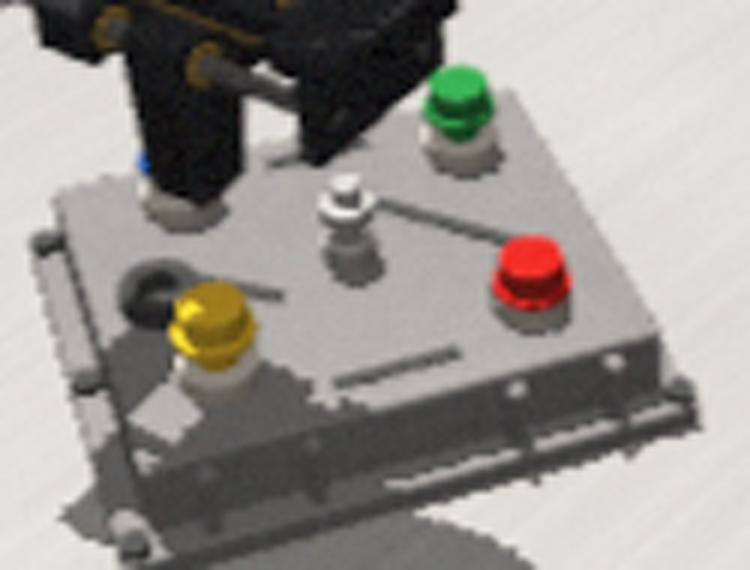

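Red (530,275) is now flush on its boss, with the top at about 72 mm. The fingertips are above yellow, and the spool and bearing haven't moved. Next is yellow.

```bash
python3 -c "
from go import *
push('yellow')"
```

```text
88.0 87.98 0.4 -0.2 0.4
85.0 84.88 0.4 -0.2 0.2
82.0 82.32 0.7 -0.6 1.4
79.0 79.13 0.8 0.8 2.0
76.0 75.9 1.7 -0.1 2.1
73.0 72.84 1.0 0.1 1.5
72.3 72.23 1.0 -0.2 1.9
71.6 71.55 0.6 -0.0 2.0
70.9 70.84 0.4 0.0 2.1
70.2 70.17 -0.1 -0.6 2.6
69.5 69.54 -0.4 -0.7 3.7
68.8 68.89 -1.4 -0.4 4.8
68.1 68.32 -2.4 -1.2 6.1
yellow clock 18.3917
```

Yellow shows the same stop signature, so it's home. Blue next.

```bash
python3 -c "
from go import *
push('blue')
manip.move_linear([.45,.15,.25],rate=.2); manip.move_pose([.3,.45,.25],rot(.98))
c=cams.capture('side'); cv2.imwrite('pics/end.png',cv2.resize(c['image'][195:290,210:335],None,fx=6,fy=6,interpolation=cv2.INTER_CUBIC))
for n in ('side','top'):
  c=cams.capture(n)
  for k in HUE:
    u,v,P=pts(c,n,k); z=P[:,2]; z=z[z<.095]; print(n,k,len(z),np.percentile(z,[50,85,95]).round(4) if len(z) else '')
print(manip.state()['clock'])
"
```

```text
88.0 87.98 0.1 0.1 0.0
85.0 84.88 0.0 -0.2 -0.1
82.0 82.37 1.1 0.4 1.1
79.0 79.13 1.4 0.5 1.4
76.0 75.89 1.2 -0.1 1.4
73.0 72.82 1.0 0.1 1.3
72.3 72.24 0.8 0.1 1.6
71.6 71.55 0.4 0.4 2.1
70.9 70.82 0.6 -0.1 2.1
70.2 70.19 -0.2 -0.2 2.4
69.5 69.59 -0.8 -0.3 3.4
68.8 68.92 -2.1 -0.5 4.7
68.1 68.35 -2.3 -0.6 6.1
blue clock 25.7333
side red 133 [0.069  0.0727 0.0735]
side yellow 51 [0.0652 0.073  0.0738]
side blue 106 [0.069  0.0728 0.0741]
side green 98 [0.0788 0.084  0.0845]
top red 76 [0.0694 0.0719 0.0734]
top yellow 75 [0.0695 0.0721 0.0739]
top blue 75 [0.0698 0.073  0.074 ]
top green 58 [0.081  0.0838 0.0852]
28.275
```

View pics/end.png

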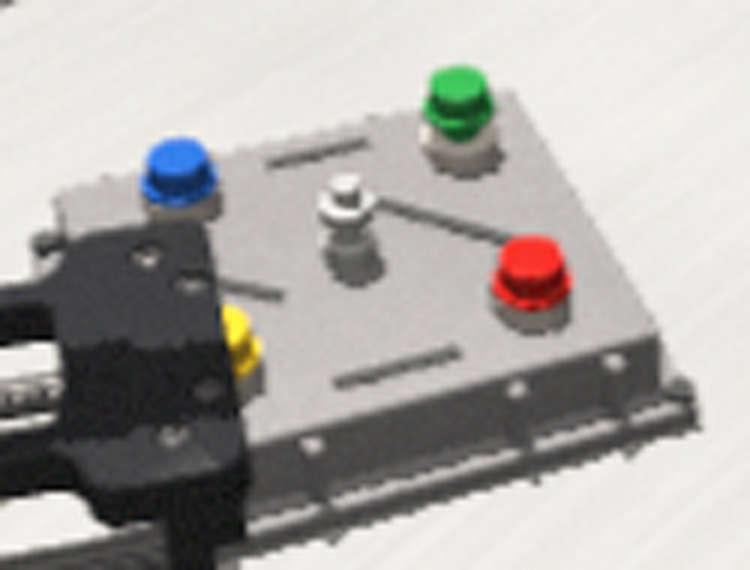

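Red (530,275) and blue (180,175) sit on their bosses. Yellow (240,345) is partly hidden by the gripper, but the top-view depth reads all three at about 72 mm. Green (459,100) still stands proud at 84 mm, the spool hasn't moved, and the arm is clear of everything. I'm handing in.

```bash
python3 -c "
from cell import order
print(order.close_job())"
```

```text
the job is handed in; nothing more can be done
None
```

I pushed the red, yellow and blue plugs fully home in that order, at about 7.5 N or less, left green standing proud, and handed the job in at about 28 s of the 43 s limit.

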